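Index the specimen slide to the viewing lens

ROBOT

A 6-joint arm with a two-finger parallel gripper is mounted at the origin on the work surface. World frame = base frame: x ahead of the robot, y to its left, z up, the work surface at z = 0. Lengths are in m, angles in rad, forces in N, time in s.
With the tool pointing down it reaches from about 0.275 to 0.75 m from the base axis. Payload 10.2 kg.
Tool frame: the origin (TCP) lies at the centre of the arm's flange, where the gripper is bolted on; the fingertips stand 166 mm ahead of it and the grasp point (between the pads) lies 147 mm ahead of it (r.hold_point_z is the z of the grasp point in the tool frame, in m); z points along the fingers, y is the line along which they close (so a half turn about z gives the same grasp; the last joint's range is limited). The gripper opens to 88 mm and grips with 3 to 60 N. Pads are 18 mm wide; open, the fingers measure 123 mm over their backs; the gripper's body (75 mm by 187 mm) begins 45 mm behind the grasp point.
Start: joints at [0.958, 0.313, 1.498, -0, 1.331, -0.223], TCP at [0.2, 0.486, 0.405] pointing down, gripper open.
Joint ranges: [-2.94, 2.94], [-0.97, 2.17], [0.19, 2.56], [-1.23, 4.37], [0.02, 3.11], [-2.88, 2.88]. Speed limits (rad/s): [2.39, 2.39, 3.01, 3.14, 3.14, 3.14].

INTERFACE

Orientations are given as a unit quaternion [x, y, z, w].
In Python, from workcell import r gives the robot as it stands. The module is installed in compiled form; this text tells all that it offers.
- The arm moves only by the tool move_arm, never from a script. Its argument "motion" is a list that holds one entry, the list of rows, each a list of 7 numbers: the turn, a rotation vector about the tool's x, y, z in degrees, then the shift along the tool's x, y, z in cm, then the opening, from 0 (shut) to 1 (fully open). In form: [[[wx, wy, wz, tx, ty, tz, jaw], ...]]. A call has 1 to 8 rows; each row is the pose to reach, as a shift and turn from the pose commanded when the call began, along the tool's axes at that moment; what a row does not reach only later rows make up. A row lasts 1/8 s, in which the tool goes at most 62.5 mm and 10.7 degrees, less where a joint would pass 70% of its speed; a pose out of reach is approached as far as the arm can. A call with a gripper value outside its range is refused whole. The fingers move at their own pace and stop on an object; "force" is the grip in N (left out, the last holds). Time passes only in rows, so rows that repeat a pose let the fingers close. It gives the time, the measured TCP pose, the force, the opening and the grip force at its end, in the units of the state.
- r.get_obs(): the state, without advancing time (a new reading comes with each control period).
- r.capture(name): name is "scene" or "side" or "wrist"; returns (picture, depth): 400x640x3 uint8, blue, green, red; 400x640 float32, m along the optical axis (not along the pixel's ray), 0 where there is no reading.
- r.calibration(name): a dict with "fovy" (degrees; the focal length in pixels is half the picture's height over the tangent of half this angle, whatever the lens; pixels are square), "cx", "cy" (the principal point, pixels), "dist" ([k1, k2, p1, p2, k3] as OpenCV has them; the pictures are not rectified), "extrinsics" (4x4, takes a point from camera to world coordinates); the wrist camera has in their place "hand_eye" (4x4, takes a point from camera to tool coordinates, whose origin is the TCP and whose axes are the flange's). Camera axes: x right, y down, z forward; pixel columns grow to the right and rows downward; lengths in m; the calibration is good to about 2 mm. A picture is of the moment at which its call begins: read the wrist's pose just before it. calibration takes no time and is no camera call.
- r.job_done(): hands the job in; it is judged then, once.
Trained networks look in the newest picture that a camera, given by its name, has taken for a name from the list of things; names that differ only in an ending like _2 or _b are one class to them, and where a whole thing is asked for, a point or a joint stands for the part that bears it (a point fixed in the world has none). Each returns a list of dicts, best first, with "p" (0 to 1); they miss things now and then, are a little off and sometimes report something else, mostly with a low value. They report only what shows in the picture. A call takes as long as a camera call. They do not tell look-alikes from the thing itself.
- r.boxes_of(camera, thing): "location" ([column, row] in pixels, amid what is visible of it).
- r.masks_of(camera, thing): "pixels" (400x640 bool, what is visible of it) and "location" ([column, row] in pixels, amid what is visible of it).
- r.tip_of(camera, thing): "location" ([column, row] in pixels: a listed point, or the origin of a listed thing).
The state is a dict: "clock": time; "joint_positions": joint angles; "qvel": joint speeds; "tau": joint torques, N m; "tool_pos": TCP position; "eef_rot": TCP orientation; "ft_force": force on the tool from outside, world axes, zero at the start; "wrist_torque": the same for the moment, N m; "gripper_width": finger opening in m; "finger_force": force on a finger pad.
Only numpy, scipy, OpenCV 4.12 (cv2) and the standard library are available. Lean on these libraries where they do the work, as an engineer would, in place of code of your own. Each camera call takes 0.05 s, during which the arm holds its last target. There are 200 camera calls.

TASK

The specimen dish sits on the carriage of the bench slide, which is locked at its middle hole. Pull the plunger knob up, slide the carriage to the station in front of the round viewing lens (not the flat lamp), and let the plunger drop fully home into the index hole there, so that the carriage is locked with the dish still in its nest. The hole has to be found by feel: do not force the carriage or the knob against the pin, handle it gently, and leave the other things on the bench where they are.

Things in the scene. Friction and masses are not known exactly. Their poses are not given: they have to be found in the camera images.
- bed: The slide's fixed aluminium base plate, 170 x 420 x 12 mm, on the bench, with two guide rods, 10 mm thick, and grey end blocks 40 mm high. Origin: centre of its underside. Its y axis runs along the slide, its z axis up, its -x side (the front, where the knob is) faces roughly to the robot.
- index: Dark steel index strips on the bed under the knob's line (bed x = -45 mm), 26 mm wide, top smooth and 26 mm above the bench. Origin and axes as the bed. Holes for the pin, 10.5 mm long in y, over 9 mm deep: one at y = 0 (home), one in each outer plate. The outer plates stay clamped where last set: their holes lie within 15 mm of y = +85 and -85 mm, not measured. More than 25 N of the pin on them is forcing.
- carriage (a joint): Travel of the carriage along the bed's y axis in m: 0 at the home hole (start), positive towards bed +y, stops at +-0.106. The carriage is an aluminium plate 136 (x) x 90 (y) mm, its top 46 mm above the bench, weighs 0.5 kg and slides with about 1.2 N friction.
- plunger (a joint): Lift of the spring plunger in m: 0 = pin fully home in a hole, about 0.009 = pin tip riding on top of the strip, 0.014 = upper stop. The spring pushes down with 6 N at 0, 9.6 N at 0.009 and 11.6 N at 0.014. The pin is held in the carriage, so pulling the raised knob sideways takes the carriage along.
- knob: Black plastic knob of the plunger, an upright cylinder 24 mm in diameter and 22 mm high, at carriage x = -45 mm, y = 0. Origin: the middle of this cylinder, on its axis, 79 mm above the bench when the pin is home; axes as the bed. A sleeve 18 mm in diameter stands below it on the carriage, up to 60 mm above the bench. The steel pin, 8 mm in diameter with a hemispherical nose, reaches to 62 mm below the origin.
- nest (a point): Point on the carriage's top at the centre of the dish nest (four steel pegs 8 mm high), at carriage x = +30 mm, y = 0; 46 mm above the bench.
- dish: Loose round glass specimen dish, 64 mm in diameter, 14 mm high, 50 g, lying between the four pegs of the nest. Origin: centre of its underside.
- lens: Fixed stand behind the slide, white round foot 66 mm, steel post to 177 mm height, with a round white-rimmed lens, about 63 mm in diameter, tilted towards the slide. Origin: centre of its foot's underside, about 125 mm behind the bed's middle (bed +x), at bed y = about +85 or -85 mm: its side differs from time to time. Axes as the bed.
- lamp: Fixed stand like the lens's, at the other side's station, but with a flat rectangular lamp head, 85 mm wide. Origin: centre of its foot's underside.
- jar_big: Bystander: glass clip jar with orange seal, 86 mm in diameter, 150 mm high. Origin: centre of its underside.
- jar_small: Bystander: glass clip jar with orange seal, 72 mm in diameter, 115 mm high. Origin: centre of its underside.
- vial: Bystander: small capped vial, 26 mm in diameter, 50 mm high, between the two stands. Origin: centre of its underside.
- wash_bottle: Bystander: white wash bottle with a bent spout, 68 mm in diameter, 165 mm high, beyond the slide's right end. Origin: centre of its underside.
- tube_rack: Bystander: white block 50 x 125 mm with three capped tubes, 112 mm high, beyond the slide's left end. Origin: centre of its underside.
- tweezers: Bystander: steel tweezers, 150 mm long, 6 mm high, lying before the slide. Origin: middle of its underside.
- marker: Bystander: marker pen, 130 mm long, 13 mm thick, lying before the slide. Origin: middle of its underside.
- well_plate: Bystander: white well plate 85 x 127 x 14 mm beyond the slide's right end. Origin: centre of its underside.
Mind the look-alikes: they are no part of the job. Several things have the shape of the dish; the one meant has the colours described above.

How it is judged:
On the way, in this order (a step that is already met when the one before it is completed fails the run):
1. The pin is pulled clear of the home hole and the carriage is drawn more than 30 mm away from home (value of joint plunger above 0.007 m and (value of joint carriage above 0.03 m or value of joint carriage below -0.03 m)), for 0.1 s.
2. The pin is home in the hole of the lens's station (value of joint plunger below 0.002 m and y of nest in the frame of lens between -0.03 and 0.03 m), for 0.2 s.
At the end, for the whole second after the job is handed in: The plunger is fully down (within 2 mm of home) in the index hole at the lens's station, the middle of the nest within 30 mm of the lens's foot along the slide, the carriage and the dish at rest, the dish lying flat in its nest (within 8 mm of its centre, 0.1 rad) (all of step 2 and horizontal distance between dish and nest below 0.008 m and angle between dish's own z axis and vertical below 0.1 rad and velocity of joint carriage between -0.01 and 0.01 m/s and linear speed of dish below 0.02 m/s); the robot touches nothing.
It fails at once if The pin is forced: more than 25 N between the plunger and the index strips (contact force between knob and index above 25 N).
It fails at once if A bystander is shifted by more than 30 mm (distance of any of jar_big, jar_small, vial, wash_bottle, tube_rack, tweezers, marker, well_plate from where it was at the start of the episode above 0.03 m).
It also fails if it takes over 54 s, if anything falls off the work surface, if the arm or the gripper's body presses on something with over 40 N, if the wrist force passes 120 N, or if a joint passes its speed limit or range.

## Working session

There is one attempt and no reset: what is moved stays moved. The work goes in short steps, Python scripts to look and compute and a tool call to move; the robot and the scene stay as the last step left them, time stands still between calls to the robot, and variables do not carry over. Pictures are saved under pics/ and viewed, at most 10 in all, crops included, and the job is handed in when it is done.

Besides the shell and the picture viewer there is one more tool, called as name([rows], argument=value, ...), one row to a line, values as JSON. move_arm: Moves the arm, as the interface text tells. Its arguments: {"type":"object","properties":{"motion":{"type":"array","items":{"type":"array","items":{"type":"array","items":{"type":"number"}}}},"force":{"type":"number"}},"required":["motion"]}

```bash
mkdir -p pics; cat > h.py <<'E'
import numpy as np,cv2
from scipy.spatial.transform import Rotation as R
from workcell import r
def cam(n):
    c=r.calibration(n); f=200/np.tan(np.radians(c["fovy"])/2)
    K=np.array([[f,0,c["cx"]],[0,f,c["cy"]],[0,0,1.]])
    if "extrinsics" in c: T=np.array(c["extrinsics"])
    else:
        o=r.get_obs(); W=np.eye(4); W[:3,:3]=R.from_quat(o["eef_rot"]).as_matrix(); W[:3,3]=o["tool_pos"]; T=W@np.array(c["hand_eye"])
    return K,np.array(c["dist"],float),T
def ray(n,px,C=None):
    K,d,T=C or cam(n)
    u=cv2.undistortPoints(np.array([[px]],float),K,d)[0,0]
    return T[:3,3],T[:3,:3]@np.array([u[0],u[1],1])
def at_z(n,px,z,C=None):
    o,v=ray(n,px,C); return o+v*(z-o[2])/v[2]
def at_d(n,px,dep,C=None):
    o,v=ray(n,px,C); d=dep[int(px[1])-1:int(px[1])+2,int(px[0])-1:int(px[0])+2]; return o+v*np.median(d)
E
python3 - <<'E'
from h import *
o=r.get_obs(); print({k:np.round(v,3) for k,v in o.items()})
for n in("scene","side"):
    p,d=r.capture(n); cv2.imwrite(f"pics/{n}0.png",p)
    for t in("knob","nest","lens","lamp","bed","dish"):
        for q in r.tip_of(n,t)[:3]:
            l=q["location"]; z={"knob":.079,"nest":.046,"dish":.046}.get(t,0)
            print(n,t,round(q["p"],2),np.round(l),np.round(at_z(n,l,z),3))
E
```

```text
{'clock': np.float64(0.0), 'joint_positions': array([ 0.958,  0.313,  1.498, -0.   ,  1.331, -0.223]), 'qvel': array([ 0.001,  0.   , -0.   ,  0.   , -0.   , -0.   ]), 'tau': array([-0.0000e+00, -4.0221e+01, -2.5227e+01,  6.9000e-02,  3.5000e-02,
       -0.0000e+00]), 'tool_pos': array([0.199, 0.486, 0.404]), 'eef_rot': array([ 0.194,  0.981, -0.001, -0.   ]), 'ft_force': array([0.158, 0.213, 0.513]), 'wrist_torque': array([-0.027,  0.01 , -0.042]), 'finger_force': np.float64(0.0), 'gripper_width': np.float64(0.088)}
scene knob 0.61 [291. 177.] [ 0.477 -0.076  0.079]
scene nest 0.64 [294. 202.] [ 0.542 -0.054  0.046]
scene lens 0.69 [267. 236.] [ 0.643 -0.112  0.   ]
scene lamp 0.62 [319. 242.] [ 0.636  0.035 -0.   ]
scene bed 0.94 [293. 209.] [ 0.527 -0.061  0.   ]
scene dish 0.88 [381. 264.] [0.717 0.211 0.046]
scene dish 0.79 [282. 159.] [ 0.367 -0.133  0.046]
scene dish 0.73 [295. 201.] [ 0.537 -0.053  0.046]
side knob 0.47 [317. 236.] [ 0.471 -0.081  0.079]
side lens 0.7 [393. 247.] [ 0.647 -0.123  0.   ]
side lamp 0.97 [342. 212.] [0.619 0.046 0.   ]
side dish 0.89 [265. 314.] [ 0.293 -0.191  0.046]
side dish 0.62 [337. 231.] [ 0.537 -0.055  0.046]
side dish 0.6 [325. 173.] [0.637 0.16  0.046]
```

```bash
python3 - <<'E'
import cv2
a=cv2.imread("pics/scene0.png")[110:290,180:420]; b=cv2.imread("pics/side0.png")[130:340,200:440]
import numpy as np
a=cv2.resize(a,(800,600)[:1]+(600,)) if 0 else cv2.resize(a,None,fx=1.66,fy=1.66,interpolation=2); b=cv2.resize(b,None,fx=1.66,fy=1.66,interpolation=2)
h=max(a.shape[0],b.shape[0]);c=np.zeros((h,a.shape[1]+b.shape[1],3),np.uint8)
c[:a.shape[0],:a.shape[1]]=a;c[:b.shape[0],a.shape[1]:]=b
cv2.imwrite("pics/both.png",c);print(c.shape)
E
```

```text
(349, 796, 3)
```

View pics/scene0.png

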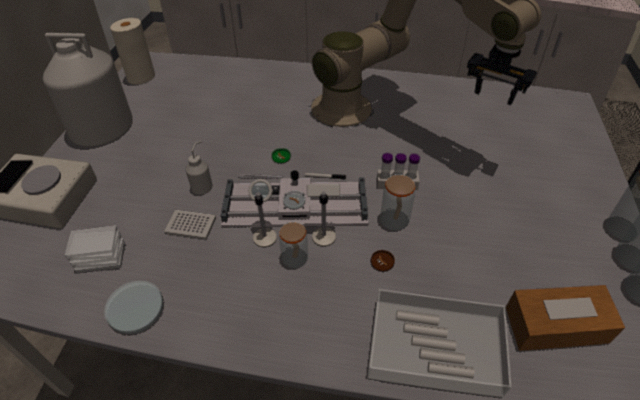

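View pics/both.png

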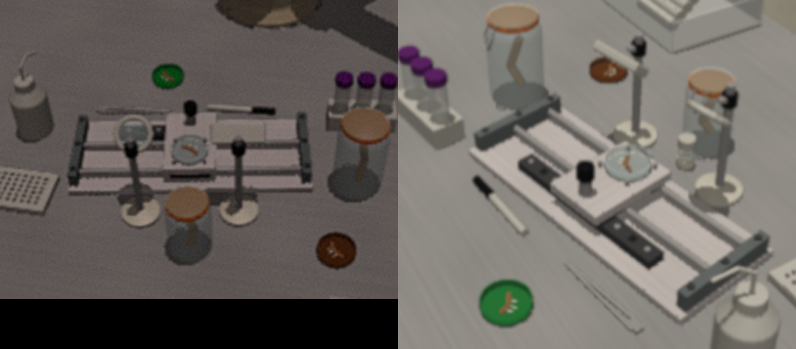

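The dish-like candidates in scene are green at (282,157), red-brown at (382,262), and the clear one on the carriage at (294,201). The clear glass one between the pegs fits, and the crop confirms it. The round lens is at (262,190), with its foot at world y≈-0.12, so its station is on the bed -y side. The flat lamp is on the +y side.

```bash
python3 - <<'E'
from h import *
for n in("scene","side"):
    p,d=r.capture(n); C=cam(n)
    m=r.masks_of(n,"bed")[0]["pixels"]&(d>0)
    v,u=np.nonzero(m); P=cv2.undistortPoints(np.stack([u,v],1).astype(float)[:,None],C[0],C[1])[:,0]
    P=np.c_[P,np.ones(len(P))]*d[v,u][:,None]; W=P@C[2][:3,:3].T+C[2][:3,3]
    print(n,len(W),np.percentile(W[:,2],[2,50,98]).round(3))
    S=W[(W[:,2]>0.003)&(W[:,2]<.045)]
    c,s,a=cv2.minAreaRect(S[:,:2].astype(np.float32)); print(np.round(c,3),np.round(s,3),a)
r.capture
c=r.calibration("wrist"); print(np.round(c["hand_eye"],3),c["fovy"])
E
```

```text
scene 4810 [0.006 0.014 0.053]
[ 0.511 -0.061] [0.177 0.417] 10.800949096679688
side 9694 [0.005 0.015 0.064]
[ 0.511 -0.043] [0.184 0.46 ] 10.86181926727295
[[-0.    -0.948 -0.318  0.084]
 [ 1.     0.    -0.001 -0.   ]
 [ 0.001 -0.318  0.948  0.02 ]
 [ 0.     0.     0.     1.   ]] 64.21611842178079
```

move_arm([
  [[0,0,-5,-5,-4.5,0,1],[0,0,-10,-10,-9,0,1],[0,0,-16,-16,-14,0,1],[0,0,-22,-22,-20,0,1],[0,0,-28,-28,-25,0,1],[0,0,-33,-34,-30,0,1],[0,0,-33,-40,-36,0,1],[0,0,-33,-46,-41.2,0,1]],
])

```text
clock: 1.9
tool_pos: [0.4179, 0.0337, 0.405]
eef_rot: [-0.093, 0.996, -0.0, 0.0]
ft_force: [1.1, 1.1, -0.1]
gripper_width: 0.0881
finger_force: 0.0
```

move_arm([
  [[0,0,0,-1.5,-5,0,1],[0,0,0,-2.9,-10,0,1],[0,0,0,-2.9,-11,0,1],[0,0,0,-2.9,-11,0,1]],
])

```text
clock: 2.4
tool_pos: [0.4661, -0.0669, 0.4046]
eef_rot: [-0.093, 0.996, 0.0, -0.0]
ft_force: [-0.4, -0.0, -0.5]
gripper_width: 0.0878
finger_force: 0.0
```

```bash
python3 - <<'E'
from h import *
C=cam("wrist"); p,d=r.capture("wrist"); cv2.imwrite("pics/w1.png",p)
print(r.get_obs()["tool_pos"].round(4),r.get_obs()["eef_rot"])
for t in("knob","nest","lens","dish","bed"):
    z={"knob":.079,"nest":.046,"dish":.046}.get(t,0)
    for q in r.tip_of("wrist",t)[:2]: print(t,round(q["p"],2),np.round(q["location"]),at_z("wrist",q["location"],z,C).round(4))
for t in("knob","index","lens"):
  for q in r.masks_of("wrist",t)[:2]:
    m=q["pixels"]&(d>0); v,u=np.nonzero(m)
    P=cv2.undistortPoints(np.stack([u,v],1).astype(float)[:,None],C[0],C[1])[:,0]
    W=(np.c_[P,np.ones(len(P))]*d[v,u][:,None])@C[2][:3,:3].T+C[2][:3,3]
    print(t,q["p"],len(W),"z",np.percentile(W[:,2],[2,50,98]).round(4))
    if t=="knob":
        S=W[abs(W[:,2]-.09)<.004]; print(len(S),cv2.minEnclosingCircle(S[:,:2].astype(np.float32)))
    if t=="index":
        S=W[abs(W[:,2]-.026)<.006]; print(len(S),cv2.minAreaRect(S[:,:2].astype(np.float32)))
    if t=="lens":
        S=W[W[:,2]>.1]; print(S.min(0),S.max(0))
E
```

```text
[ 0.466  -0.0662  0.4047] [-9.31223544e-02  9.95654647e-01  1.92322658e-04 -1.16112597e-04]
knob 0.67 [318. 179.] [ 0.468  -0.0698  0.079 ]
lens 0.57 [262. 282.] [ 0.6523 -0.1165  0.    ]
dish 0.74 [319. 233.] [ 0.5413 -0.0556  0.046 ]
dish 0.58 [272.   7.] [ 0.3176 -0.1421  0.046 ]
bed 0.68 [325. 317.] [ 0.6955 -0.0176  0.    ]
bed 0.57 [323. 195.] [ 0.51   -0.0557  0.    ]
knob 0.75 540 z [0.0708 0.0897 0.0914]
451 ((0.4651942551136017, -0.06921080499887466), 0.01190239004790783)
knob 0.57 566 z [0.0082 0.0396 0.0512]
0 ((0.0, 0.0), 0.0)
index 0.88 3399 z [0.0122 0.0263 0.0283]
3093 ((0.46549102663993835, -0.07059191167354584), (0.026720233261585236, 0.2583129405975342), 10.755562782287598)
index 0.21 540 z [0.0711 0.0897 0.0914]
0 ((0.0, 0.0), (0.0, 0.0), 0.0)
lens 0.7 2482 z [0.004  0.0128 0.1753]
[ 0.6279408  -0.12823804  0.12227116] [ 0.65819371 -0.10655794  0.17845066]
lens 0.45 5456 z [0.006  0.0755 0.1457]
[ 0.41518557 -0.01368754  0.10000747] [0.51460798 0.2505467  0.30856502]
```

View pics/w1.png

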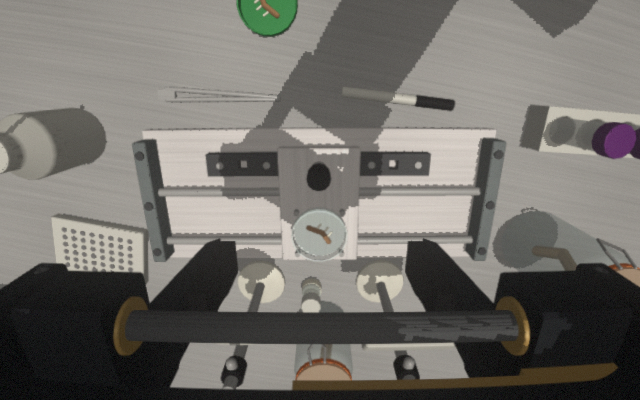

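The wrist view shows the knob at (318,177), the dish in its nest at (319,233), and the left (lens-side) index plate at row 164. That plate has a square mark near (244,164) between screws at (221,164) and (267,164).

```bash
python3 - <<'E'
from h import *
C=cam("wrist"); p=cv2.imread("pics/w1.png")
a=p[145:185,200:280]; b=p[145:185,355:435]
s=lambda x:cv2.convertScaleAbs(cv2.resize(x,None,fx=9,fy=7,interpolation=3),alpha=2)
cv2.imwrite("pics/c1.png",np.vstack([s(a),s(b)]))
k=np.array([.4655,-.0695]); yd=np.array([-.185,.983])
for u in(221,244,267,372,393,414): 
    w=at_z("wrist",(u,164),.026,C); print(u,w.round(4),((w[:2]-k)@yd).round(4))
print(p[160:168:2,236:252].mean(2).astype(int))
E
```

```text
221 [ 0.4865 -0.1809  0.026 ] -0.1134
244 [ 0.4816 -0.1545  0.026 ] -0.0866
267 [ 0.4767 -0.1283  0.026 ] -0.0599
372 [ 0.4542 -0.0094  0.026 ] 0.0612
393 [0.4497 0.0145 0.026 ] 0.0855
414 [0.4451 0.0385 0.026 ] 0.1099
[[ 50  52  49  46  58  75  72  70  74  71  64  55  53  50  52  54]
 [ 53  47  49  47  64 109 116 115 116 117  98  56  52  51  52  52]
 [ 53  50  41  45  59 110 114 119 118 115 107  61  54  53  53  50]
 [ 51  54  49  44  57 100 113 113 114 112 107  70  53  49  54  52]]
```

View pics/c1.png

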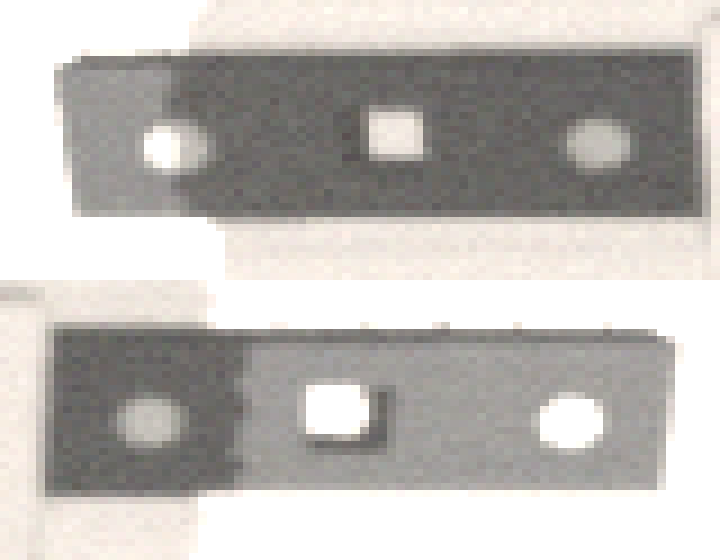

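The crop shows the hole's near-vertical walls at columns ~238–247, which is 10.7 mm and matches the hole size. Its centre is at about u=242.5, or bed y≈-88 mm. I'll check lens-head clearance, then go down.

```bash
python3 - <<'E'
from h import *
p,d=r.capture("side"); C=cam("side")
k=np.array([.4655,-.0695]); yd=np.array([-.185,.983]);xd=np.array([.983,.185])
v,u=np.nonzero(d>0)
P=cv2.undistortPoints(np.stack([u,v],1).astype(float)[:,None],C[0],C[1])[:,0]
W=(np.c_[P,np.ones(len(P))]*d[v,u][:,None])@C[2][:3,:3].T+C[2][:3,3]
B=np.c_[(W[:,:2]-k)@xd-.045,(W[:,:2]-k)@yd,W[:,2]]
for lo,hi in((-.13,-.04),(.04,.13)):
    S=B[(B[:,1]>lo)&(B[:,1]<hi)&(B[:,2]>.1)&(B[:,2]<.2)&(B[:,0]>-.03)&(B[:,0]<.2)]; print(len(S),np.percentile(S,[1,50,99],axis=0).round(3))
for z in(.13,.15,.17):
    w=at_z("scene",(262,190),z); print(((w[:2]-k)@xd-.045).round(3),((w[:2]-k)@yd).round(3))
o=r.get_obs()
M=R.from_quat(o["eef_rot"]).as_matrix(); t=np.array([*k,.227])-o["tool_pos"]; print("tool delta cm",(M.T@t*100).round(2))
E
```

```text
355 [[ 0.064 -0.112  0.101]
 [ 0.117 -0.086  0.163]
 [ 0.132 -0.058  0.178]]
255 [[0.075 0.04  0.102]
 [0.098 0.075 0.159]
 [0.132 0.123 0.169]]
0.068 -0.079
0.088 -0.075
0.108 -0.071
tool delta cm [ 0.13 -0.26 17.78]
```

move_arm([
  [[0,0,0,0.1,-0.2,5,1],[0,0,0,0.1,-0.2,10,0.8],[0,0,0,0.1,-0.2,14,0.6],[0,0,0,0.1,-0.2,16.5,0.5],[0,0,0,0.1,-0.2,17.7,0.5],[0,0,0,0.1,-0.2,17.7,0.5],[0,0,0,0.1,-0.2,17.7,0.5]],
])

```text
clock: 3.78
tool_pos: [0.466, -0.0692, 0.2287]
eef_rot: [-0.093, 0.996, -0.0, 0.001]
ft_force: [-0.4, 0.5, 0.7]
gripper_width: 0.0441
finger_force: 0.0
```

```bash
python3 - <<'E'
from h import *
C=cam("wrist"); p,d=r.capture("wrist"); cv2.imwrite("pics/w2.png",p)
o=r.get_obs();print(o["tool_pos"].round(4),o["gripper_width"],o["ft_force"].round(2))
for q in r.tip_of("wrist","knob")[:2]: print(round(q["p"],2),q["location"],at_z("wrist",q["location"],.079,C).round(4))
E
```

```text
[ 0.466  -0.0692  0.2287] 0.04422951200461478 [-0.88  0.1   0.43]
0.65 [321.2, 274.3] [ 0.4653 -0.0693  0.079 ]
```

View pics/w2.png

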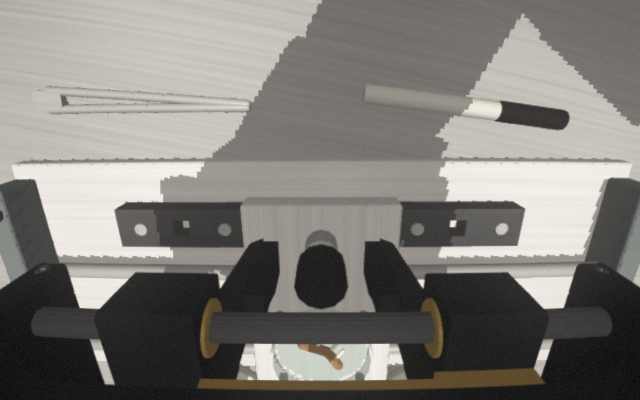

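The knob at (321,274) is centred between the fingers, and the left hole shows at about (181,226). Gripping now.

move_arm([
  [[0,0,0,0,0,0,0.3],[0,0,0,0,0,0,0.2],[0,0,0,0,0,0,0.2],[0,0,0,0,0,0,0.2]],
], force=30)

```text
clock: 4.38
tool_pos: [0.4658, -0.0692, 0.2279]
eef_rot: [-0.093, 0.996, -0.0, 0.0]
ft_force: [-0.3, -0.1, 3.1]
gripper_width: 0.0228
finger_force: 30.0
```

```bash
python3 - <<'E'
from h import *
C=cam("wrist"); p=cv2.imread("pics/w2.png").mean(2).astype(int)
print(p[214:240:3,166:200])
k=np.array([.4655,-.0695]); yd=np.array([-.185,.983])
for u in(170,175,180,185,190,195,440,450,460,470): 
    w=at_z("wrist",(u,226),.026,C); print(u,((w[:2]-k)@yd).round(4),((at_z("wrist",(u,226),.012,C)[:2]-k)@yd).round(4))
print(r.get_obs()["ft_force"],r.get_obs()["gripper_width"],r.get_obs()["tool_pos"])
E
```

```text
[[ 61  66  67  64  60  66  67  64  64  65  60  64  64  63  64  61  62  65
   62  62  64  61  58  63  60  62  63  60  62  62  64  60  60  58]
 [ 66  64  64  62  68  65  61  60  62  61  65  68  64  62  65  65  65  64
   65  62  61  61  59  60  62  58  59  62  58  59  56  61  59  61]
 [ 58  63  65  63  60  60  63  62  59  60  61  62  62  63  60  61  67  77
   79  80  81  81  68  62  62  61  63  61  58  62  62  63  63  62]
 [ 64  61  64  64  60  63  61  55  54  52  50  47  47  53  52  53  74 128
  144 148 145 145 140  85  62  61  64  60  57  61  61  61  62  58]
 [ 61  63  64  63  61  62  61  54  50  52  48  51  50  50  49  49  58 106
  134 140 140 141 137 106  67  62  60  64  62  59  60  61  60  56]
 [ 61  62  64  61  62  63  62  59  52  51  48  52  54  54  49  52  51  49
   51  53  52  49  53  57  63  64  59  58  58  59  61  59  59  62]
 [ 63  64  65  62  61  63  60  59  53  55  50  52  51  52  51  53  54  55
   52  51  53  55  52  53  57  60  58  58  58  60  55  57  63  59]
 [ 62  60  65  57  64  62  58  56  58  55  51  53  51  53  52  52  57  53
   52  53  55  49  54  54  55  58  57  58  56  58  61  60  59  61]
 [ 60  61  58  58  63  64  61  61  59  60  63  58  60  61  64  62  57  58
   59  58  59  58  58  62  61  57  58  55  57  58  60  57  57  58]]
170 -0.0952 -0.1026
175 -0.0919 -0.0991
180 -0.0887 -0.0956
185 -0.0855 -0.0921
190 -0.0822 -0.0886
195 -0.079 -0.0852
440 0.075 0.0807
450 0.0814 0.0876
460 0.0878 0.0945
470 0.0943 0.1015
[-0.33859317 -0.05232259  3.06242601] 0.02276658904074069 [ 0.46578357 -0.0691507   0.22788679]
```

move_arm([
  [[0,0,0,0,0,-0.3,0.2],[0,0,0,0,0,-0.6,0.2],[0,0,0,0,0,-0.9,0.2],[0,0,0,0,0,-1.2,0.2],[0,0,0,0,0,-1.2,0.2],[0,0,0,0,0,-1.2,0.2]],
])

```text
clock: 5.12
tool_pos: [0.4657, -0.0691, 0.2396]
eef_rot: [-0.093, 0.996, 0.0, -0.0]
ft_force: [5.2, 0.7, -12.5]
gripper_width: 0.0226
finger_force: 30.0
```

move_arm([
  [[0,0,0,0,-0.3,-1.2,0.2],[0,0,0,0,-1,-1.2,0.2],[0,0,0,0,-2,-1.2,0.2],[0,0,0,0,-3,-1.2,0.2],[0,0,0,0,-4,-1.2,0.2],[0,0,0,0,-4.7,-1.2,0.2],[0,0,0,0,-5,-1.2,0.2],[0,0,0,0,-5,-1.2,0.2]],
])

```text
clock: 6.12
tool_pos: [0.4739, -0.1186, 0.2497]
eef_rot: [-0.093, 0.996, 0.001, -0.003]
ft_force: [-3.3, -2.1, -26.3]
gripper_width: 0.0231
finger_force: 30.0
```

My z shift was relative to this call's start, so it lifted a further 12 mm: the plunger reached its upper stop and the knob slipped in the pads. I'll ease down to relieve it and check.

move_arm([
  [[0,0,0,0,0,0.15,0.2],[0,0,0,0,0,0.3,0.2],[0,0,0,0,0,0.3,0.2]],
])

```text
clock: 6.5
tool_pos: [0.4739, -0.1185, 0.248]
eef_rot: [-0.093, 0.996, 0.001, -0.003]
ft_force: [-10.0, -1.6, -12.5]
gripper_width: 0.023
finger_force: 30.0
```

```bash
python3 - <<'E'
from h import *
C=cam("wrist"); p,d=r.capture("wrist"); cv2.imwrite("pics/w3.png",p)
o=r.get_obs();print(o["tool_pos"].round(4),o["eef_rot"],o["gripper_width"],o["ft_force"].round(2))
for t,z in(("knob",.091),("dish",.046)):
  for q in r.masks_of("wrist",t)[:1]:
    m=q["pixels"]&(d>0); v,u=np.nonzero(m)
    P=cv2.undistortPoints(np.stack([u,v],1).astype(float)[:,None],C[0],C[1])[:,0]
    W=(np.c_[P,np.ones(len(P))]*d[v,u][:,None])@C[2][:3,:3].T+C[2][:3,3]
    print(t,len(W),np.percentile(W[:,2],[2,50,90,98]).round(4),np.median(W,0).round(4))
E
```

```text
[ 0.4739 -0.1185  0.248 ] [-9.30909900e-02  9.95652986e-01  9.64133500e-04 -2.87553984e-03] 0.02293955624914423 [-10.19  -0.69 -11.88]
knob 2536 [0.0646 0.1021 0.1031 0.1036] [ 0.4702 -0.1185  0.1021]
dish 3162 [0.0483 0.0518 0.0598 0.0606] [ 0.5664 -0.1012  0.0518]
```

View pics/w3.png

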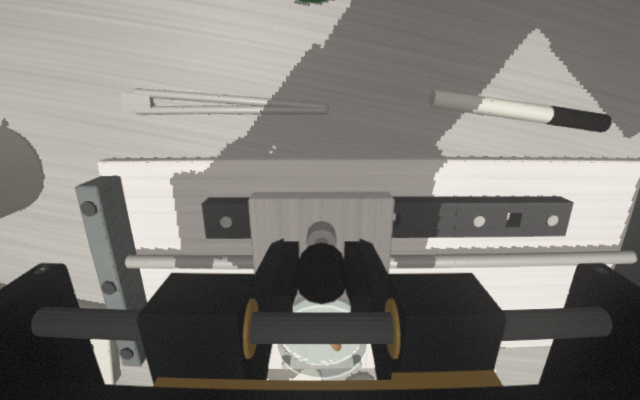

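The knob top is at 102.5 mm, so the lift is 12.5 mm and the pin is clear. Travel is -50 mm and the dish is in its nest. Continuing to about -88.

move_arm([
  [[0,0,0,0.05,-0.4,0,0.2],[0,0,0,0.05,-1.2,0,0.2],[0,0,0,0.05,-2,0,0.2],[0,0,0,0.05,-2.8,0,0.2],[0,0,0,0.05,-3.4,0,0.2],[0,0,0,0.05,-3.8,0,0.2],[0,0,0,0.05,-3.8,0,0.2],[0,0,0,0.05,-3.8,0,0.2]],
])

```text
clock: 7.65
tool_pos: [0.4808, -0.1563, 0.2484]
eef_rot: [-0.093, 0.996, 0.0, -0.002]
ft_force: [-7.1, -2.3, -11.9]
gripper_width: 0.0232
finger_force: 30.0
```

move_arm([
  [[0,0,0,0.05,0.05,0.1,0.2],[0,0,0,0.05,0.05,0.2,0.2],[0,0,0,0.05,0.05,0.3,0.2],[0,0,0,0.05,0.05,0.3,0.2]],
], force=18)

```text
clock: 8.15
tool_pos: [0.4805, -0.1559, 0.2456]
eef_rot: [-0.093, 0.996, 0.0, -0.001]
ft_force: [-6.5, -2.3, -10.9]
gripper_width: 0.0234
finger_force: 18.0
```

move_arm([
  [[0,0,0,0,0,0.05,0.2],[0,0,0,0,0,0.1,0.2],[0,0,0,0,0,0.1,0.2]],
])

```text
clock: 8.52
tool_pos: [0.4804, -0.1558, 0.2447]
eef_rot: [-0.093, 0.996, 0.0, -0.001]
ft_force: [-6.5, -2.6, -10.6]
gripper_width: 0.0237
finger_force: 18.0
```

move_arm([
  [[0,0,0,0,0,0.05,0.2],[0,0,0,0,0,0.05,0.2]],
])

```text
clock: 8.78
tool_pos: [0.4804, -0.1558, 0.2442]
eef_rot: [-0.093, 0.996, 0.0, -0.001]
ft_force: [-5.9, -2.3, -9.6]
gripper_width: 0.0233
finger_force: 18.0
```

move_arm([
  [[0,0,0,0,0,0.05,0.2],[0,0,0,0,0,0.05,0.2]],
])

```text
clock: 9.02
tool_pos: [0.4805, -0.1558, 0.2437]
eef_rot: [-0.093, 0.996, 0.0, -0.001]
ft_force: [-6.4, -1.8, -9.6]
gripper_width: 0.0232
finger_force: 18.0
```

move_arm([
  [[0,0,0,0,0,0.05,0.2],[0,0,0,0,0,0.05,0.2]],
])

```text
clock: 9.28
tool_pos: [0.4805, -0.1558, 0.2433]
eef_rot: [-0.093, 0.996, 0.0, -0.001]
ft_force: [-6.2, -1.7, -10.2]
gripper_width: 0.0232
finger_force: 18.0
```

move_arm([
  [[0,0,0,0,0,0.08,0.2],[0,0,0,0,0,0.15,0.2],[0,0,0,0,0,0.15,0.2]],
])

```text
clock: 9.65
tool_pos: [0.4805, -0.1558, 0.2418]
eef_rot: [-0.093, 0.996, 0.0, -0.001]
ft_force: [-5.6, -1.5, -9.0]
gripper_width: 0.0235
finger_force: 18.0
```

```bash
cat > k.py <<'E'
from h import *
C=cam("wrist"); p,d=r.capture("wrist"); cv2.imwrite("pics/w4.png",p)
o=r.get_obs();print(o["tool_pos"].round(4),o["gripper_width"],o["ft_force"].round(2))
for t in("knob","dish"):
  for q in r.masks_of("wrist",t)[:1]:
    m=q["pixels"]&(d>0); v,u=np.nonzero(m)
    P=cv2.undistortPoints(np.stack([u,v],1).astype(float)[:,None],C[0],C[1])[:,0]
    W=(np.c_[P,np.ones(len(P))]*d[v,u][:,None])@C[2][:3,:3].T+C[2][:3,3]
    print(t,len(W),np.percentile(W[:,2],[2,50,90,98]).round(4),np.median(W,0).round(4))
E
python3 k.py
```

```text
[ 0.4805 -0.1559  0.2418] 0.02327222947147103 [-6.94 -2.42 -8.86]
knob 2636 [0.0519 0.0958 0.0969 0.0974] [ 0.4775 -0.1558  0.0958]
dish 3544 [0.0482 0.0503 0.059  0.0605] [ 0.5706 -0.1397  0.0503]
```

The knob top is at ~96.2 mm, a lift of ~6 mm with no rise in contact force, so the pin has entered the hole. Lowering the rest of the way.

move_arm([
  [[0,0,0,0,0,0.1,0.2],[0,0,0,0,0,0.2,0.2],[0,0,0,0,0,0.3,0.2],[0,0,0,0,0,0.4,0.2],[0,0,0,0,0,0.5,0.2],[0,0,0,0,0,0.5,0.2]],
])

```text
clock: 10.55
tool_pos: [0.4804, -0.1558, 0.2369]
eef_rot: [-0.093, 0.996, 0.0, -0.001]
ft_force: [-6.4, -2.0, -6.9]
gripper_width: 0.0237
finger_force: 18.0
```

```bash
python3 k.py
```

```text
[ 0.4805 -0.1558  0.237 ] 0.023504202095896678 [-6.86 -1.3  -7.95]
knob 2536 [0.0721 0.091  0.0921 0.0925] [ 0.477 -0.156  0.091]
dish 3700 [0.0481 0.0497 0.0575 0.0606] [ 0.5669 -0.1404  0.0497]
```

move_arm([
  [[0,0,0,0,0,0.1,0.2],[0,0,0,0,0,0.1,0.3],[0,0,0,0,0,0.1,0.4],[0,0,0,0,0,0.1,0.5],[0,0,0,0,0,0.1,0.5]],
])

```text
clock: 11.32
tool_pos: [0.4811, -0.1554, 0.236]
eef_rot: [-0.093, 0.996, -0.0, 0.0]
ft_force: [-0.7, 0.6, -0.4]
gripper_width: 0.0441
finger_force: 0.0
```

move_arm([
  [[0,0,0,0,0,-1,0.5],[0,0,0,0,0,-3,0.5],[0,0,0,0,0,-6,0.5],[0,0,0,0,0,-10,0.5],[0,0,0,0,0,-14,0.5],[0,0,0,0,0,-14,0.5],[0,0,0,0,0,-14,0.5]],
])

```text
clock: 12.2
tool_pos: [0.4807, -0.1552, 0.3753]
eef_rot: [-0.093, 0.996, 0.0, -0.0]
ft_force: [0.5, 0.1, -0.7]
gripper_width: 0.0443
finger_force: 0.0
```

```bash
python3 k.py; python3 - <<'E'
from h import *
C=cam("wrist")
for t,z in(("knob",.079),("dish",.046),("nest",.046),("lens",0)):
    for q in r.tip_of("wrist",t)[:1]: print(t,round(q["p"],2),at_z("wrist",q["location"],z,C).round(4))
E
```

```text
[ 0.4808 -0.1552  0.3749] 0.043800619711540964 [0.27 1.13 0.1 ]
knob 636 [0.0745 0.0897 0.0907 0.0912] [ 0.4796 -0.1556  0.0897]
dish 2879 [0.0472 0.0496 0.0593 0.0607] [ 0.5575 -0.1409  0.0496]
knob 0.87 [ 0.4823 -0.1541  0.079 ]
dish 0.98 [ 0.5582 -0.1399  0.046 ]
nest 0.44 [ 0.4961 -0.0723  0.046 ]
lens 0.65 [ 0.6483 -0.1151  0.    ]
```

View pics/w4.png

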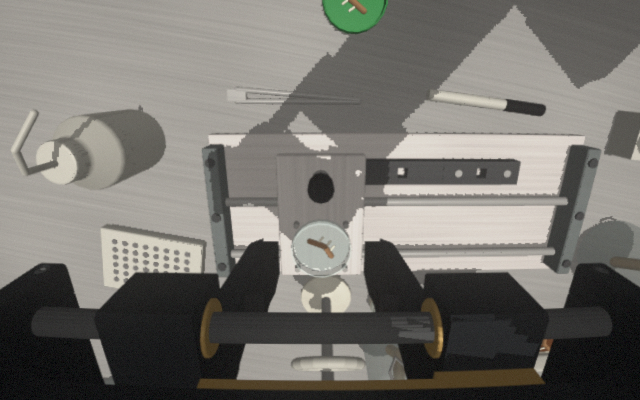

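The view shows the carriage at the lens station with the knob at (320,187), its top at 89.7 mm, the same height as at the home hole. The dish is flat in its nest at (320,247) and the gripper is clear of everything. Handing in.

```bash
python3 -c "
from workcell import r
print(r.job_done())"
```

```text
the job is handed in; nothing more can be done
None
```

I handed the job in with the carriage at the round lens's station, the plunger down in its index hole at about y = -88 mm and the dish flat in its nest; one over-lift on the way pulled the plunger against its upper stop, and the handover returned no verdict.

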